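Vent the vacuum chamber, take off its lid and put the dried specimens on the balance

TASK

The specimens in the vacuum chamber are dry and must be weighed. Vent the chamber by turning the red tap on its lid a quarter turn counter-clockwise, fully open, then lift the lid off and set it down, handle up, in the middle of the black rest mat. Then lift the specimen carrier out by its orange handle, keep it upright, and set it down gently in the middle of the balance's steel pan; drop nothing, leave the tap open, and leave the jar, the jaw and the caliper where they are.

Things in the scene. Friction and masses are not known exactly. Their poses are not given: they have to be found in the camera images.
- chamber: The vacuum chamber, fixed: clear square vessel 184 x 184 mm, rim 110 mm high, walls 6 mm, inner floor 12 mm above the table. Origin: centre of its underside; z up, x and y along its sides. The aluminium rim flange reaches 20 mm inwards along the sides at +y and -y, so the opening is 172 mm in x, 144 mm in y.
- lid: The lid (0.4 to 0.8 kg): white plate 200 x 200 x 10 mm with a grey skirt reaching 25 mm down round the outside of the vessel, 2 mm play. Origin: centre of the skirt's lower edge, at the start 85 mm above the chamber's, axes parallel; plate top 35 mm above it. Held down by vacuum until the tap is about 1 rad open; then it lifts straight up, clear after 25 mm. Off the chamber it stands on its skirt.
- lid_handle (a point): Centre of the grip bar of the lid's blue arch handle, over the middle of the lid, 75 mm above the lid's lower edge, 40 mm above its plate. Bar 90 mm long (lid's x), 14 mm wide (y), 16 mm high, on two posts 12 mm thick at its ends, 32 mm of air below. Axes: the lid's. A steel gauge 48 mm across, 17 mm high lies on the plate at lid x +55, y +65 mm.
- tap_grip (a point): Centre of the red wing of the vent tap, on its vertical axis, at lid x +55, y -60 mm, 69 mm above the lid's lower edge (34 mm above its plate). The wing is 58 mm long (along this point's y, turning with the tap), 14 mm thick (x), 22 mm high, on a 14 mm stem. A brass nozzle runs under it to the lid's edge along the lid's +x.
- tap (a joint): Angle of the vent tap, rad: 0 shut (wing along the lid's y, across the nozzle), growing counter-clockwise seen from above to the stop at 1.57, fully open (wing in line with the nozzle). It starts between 0 and 0.3, is stiff by about 0.06 N m and stays where it is left.
- carrier: The specimen carrier (about 0.2 to 0.4 kg) standing inside the chamber: an aluminium plate 90 (x) x 64 (y) x 8 mm with four flat amber test bars on it and an upright orange handle. Origin: centre of its underside.
- carrier_mid (a point): Centre of the carrier, 42.5 mm above its underside. The orange handle is an upright plate through the middle, 50 mm wide (x), 10 mm thick (y), its top 42.5 mm above this point; the test bars reach only 14 mm above the underside. Axes: the carrier's, z up; at the start within 0.2 rad of the chamber's.
- mat_top (a point): Centre of the upper face of the black rubber rest mat, 220 x 220 mm, 6 mm thick, fixed to the table. Axes along its sides.
- pan (a point): Centre of the upper face of the balance's square steel pan, 160 x 160 mm, 68 mm above the table; it rides on the weighing cell and gives about 0.2 mm per newton, at most 6 mm. Axes along its sides. The blue balance (200 x 200 mm, fixed) stands under it.
- balance: The blue balance, fixed: 200 x 200 mm, 68 mm high with its pan. Origin: centre of its underside.
- jar: Bystander: amber jar with a blue cap, 64 mm across, 85 mm high, beyond the work. Origin: centre of its underside.
- jaw: Bystander: dark steel clamping jaw of the tester, 60 mm across, 75 mm high, beyond the work. Origin: centre of its underside.
- caliper: Bystander: caliper lying flat, 150 mm long, 12 mm high, beyond the work. Origin: middle of its beam, on the table.

How it is judged:
By the outcome, as a careful person would: the job done as asked, in the order asked, and still so for the second after the job is handed in, with the robot touching nothing.
It also fails if it takes over 64 s, if anything falls off the work surface, if the arm or the gripper's body presses on something with over 40 N, if the wrist force passes 120 N, or if a joint passes its speed limit or range.

ROBOT

A 7-joint arm with a two-finger parallel gripper is mounted at the origin on the work surface. World frame = base frame: x ahead of the robot, y to its left, z up, the work surface at z = 0. Lengths are in m, angles in rad, forces in N, time in s.
With the tool pointing down it reaches from about 0.4 to 0.9 m from the base axis. Payload 5.5 kg.
Tool frame: the origin (TCP) lies midway between the tips of the shut fingers; the grasp point (between the pads) lies 19 mm behind it (env.grip_point_offset is the distance from the TCP to the grasp point, in m); x points along the fingers, y is the direction in which the jaws open and shut, and the axes are right-handed (so a half turn about x gives the same grasp; the last joint's range is limited). The gripper opens to 85 mm and grips with 20 to 120 N. Pads are 22 mm wide; open, the fingers measure 114 mm over their backs; the gripper's body (76 mm by 85 mm) begins 54 mm behind the grasp point. The pads swing forward as they close: fully open they stand 13 mm farther back than shut.
Start: joints at [-0.996, 0.501, -0.427, 1.55, 0.221, 1.138, -0.21], TCP at [0.199, 0.619, 0.231] pointing down, gripper open.
Joint ranges: [-2.88, 2.88], [-0.31, 2.03], [-1.54, 1.56], [0.2, 2.42], [-1.41, 4.55], [0.19, 2.02], [-2.57, 2.57]. Speed limits (rad/s): [2.57, 2.57, 3.14, 3.14, 3.14, 3.14, 3.14].

INTERFACE

Orientations are given as [roll, pitch, yaw] about the fixed x, y, z axes, in that order (R = Rz(yaw) Ry(pitch) Rx(roll)).
In Python, from plant import env gives the robot as it stands.
- The arm moves only by the shell command python3 -m jog 'ROWS' [FORCE]. ROWS is JSON, a list that holds one entry, the list of rows, each a list of 7 numbers: the shift along the tool's x, y, z in cm, then the turn, a rotation vector about the tool's x, y, z in degrees, then the opening, from 0 (shut) to 1 (fully open). A call has 1 to 12 rows; each row is the pose to reach, as a shift and turn from the pose commanded when the call began, along the tool's axes at that moment; what a row does not reach only later rows make up. A row lasts 1/12 s, in which the tool goes at most 41.7 mm and 7.16 degrees, less where a joint would pass 70% of its speed; a pose out of reach is approached as far as the arm can. A call with a gripper value outside its range is refused whole. The fingers move at their own pace and stop on an object; FORCE is the grip in N (left out, the last holds). Time passes only in rows, so rows that repeat a pose let the fingers close. It gives the time, the measured TCP pose, the force and the opening at its end, in the units of the state.
- env.state(): the state, without advancing time (a new reading comes with each control period).
- env.camera(name): name is "side" or "top" or "wrist"; returns the picture (400x640x3 uint8, blue, green, red); there is no depth.
- env.get_calibration(name): a dict with "fovy" (degrees; the focal length in pixels is half the picture's height over the tangent of half this angle, whatever the lens; pixels are square), "cx", "cy" (the principal point, pixels), "dist" ([k1, k2, p1, p2, k3] as OpenCV has them; the pictures are not rectified), "view" (4x4, takes a point from world to camera coordinates). Camera axes: x right, y up, looking along -z (the intrinsics and any distortion apply to the point x, -y, -z); pixel columns grow to the right and rows downward; lengths in m; the calibration is good to about 2 mm. A picture is of the moment at which its call begins: read the wrist's pose just before it. get_calibration takes no time and is no camera call; for the wrist camera it gives the pose at the moment of the call.
- env.job_done(): hands the job in, once; it reports no verdict.
The state is a dict: "time_s": time; "qpos": joint angles; "qd": joint speeds; "effort": joint torques, N m; "position": TCP position; "ee_rot": TCP orientation; "wrist_force": force on the tool from outside, world axes, zero at the start; "ft_torque": the same for the moment, N m; "width": opening from 0.0 (shut) to 1.0 (fully open).
Only numpy, scipy, OpenCV 4.12 (cv2) and the standard library are available. Lean on these libraries where they do the work, as an engineer would, in place of code of your own. Each camera call takes 0.05 s, during which the arm holds its last target.

## Working session

There is one attempt and no reset: what is moved stays moved. The work goes in short steps, Python scripts to look and compute and a shell command to move; the robot and the scene stay as the last step left them, time stands still between calls to the robot, and variables do not carry over. Pictures are saved under pics/ and viewed, and the job is handed in when it is done.

```bash
ls; mkdir -p pics
python3 - <<'E'
from plant import env
import cv2
s=env.state();print({k:s[k] for k in('time_s','position','ee_rot','width','wrist_force')})
for n in('top','side','wrist'):
    cv2.imwrite(f'pics/a_{n}.png',env.camera(n)); c=env.get_calibration(n); print(n,c)
E
```

```text
pics
{'time_s': 0.0, 'position': array([0.19925213, 0.61797093, 0.23026184]), 'ee_rot': array([-1.59144938,  1.56884494, -1.90323065]), 'width': 1.0006791652320761, 'wrist_force': array([-0.72711399,  0.33026283, -0.31983569])}
top {'fovy': 57.45163721856106, 'cx': 324.49045074349533, 'cy': 205.16445782483243, 'dist': array([-0.0565614,  0.       ,  0.       ,  0.       ,  0.       ]), 'view': array([[-0.01571303, -0.99977137,  0.01450217, -0.04262469],
       [ 0.98530532, -0.01301531,  0.1703057 , -0.61548079],
       [-0.17007802,  0.01696508,  0.98528456, -0.98776138],
       [ 0.        ,  0.        ,  0.        ,  1.        ]])}
side {'fovy': 45.08733784956888, 'cx': 316.9329519071799, 'cy': 197.07859001336467, 'dist': array([-0.14725599,  0.        ,  0.        ,  0.        ,  0.        ]), 'view': array([[ 0.84224156, -0.53883523,  0.01690386, -0.52510234],
       [ 0.40345888,  0.65081456,  0.6431651 , -0.30127142],
       [-0.35756129, -0.53488037,  0.76554093, -1.19012946],
       [ 0.        ,  0.        ,  0.        ,  1.        ]])}
wrist {'fovy': 67.4797495267779, 'cx': 318.17777294494044, 'cy': 203.5868576248653, 'dist': array([-0.04318716,  0.        ,  0.        ,  0.        ,  0.        ]), 'view': array([[ 0.3063141 ,  0.9519269 , -0.00261817, -0.64935852],
       [-0.91733522,  0.29444611, -0.26795072,  0.03579313],
       [-0.25429858,  0.08447882,  0.96342906, -0.38004615],
       [ 0.        ,  0.        ,  0.        ,  1.        ]])}
```

View pics/a_top.png

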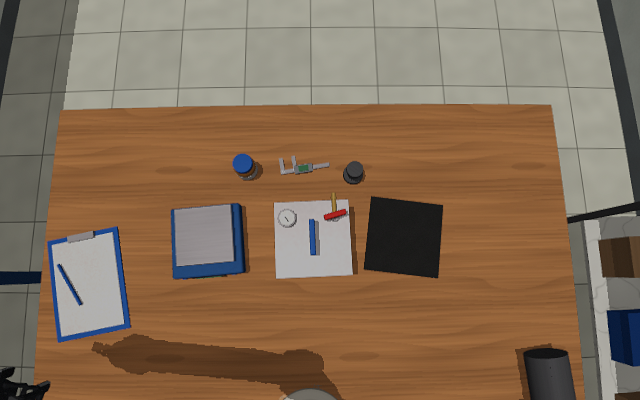

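View pics/a_side.png

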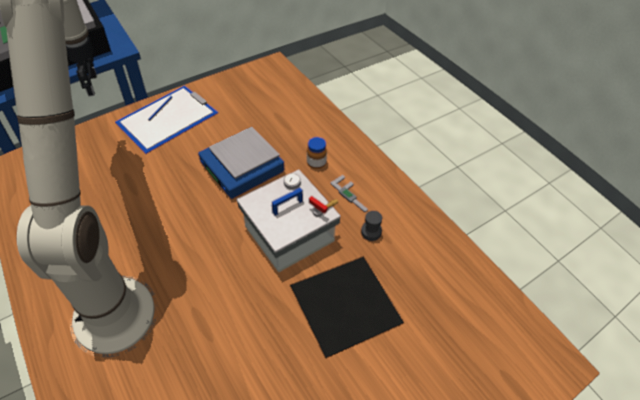

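View pics/a_wrist.png

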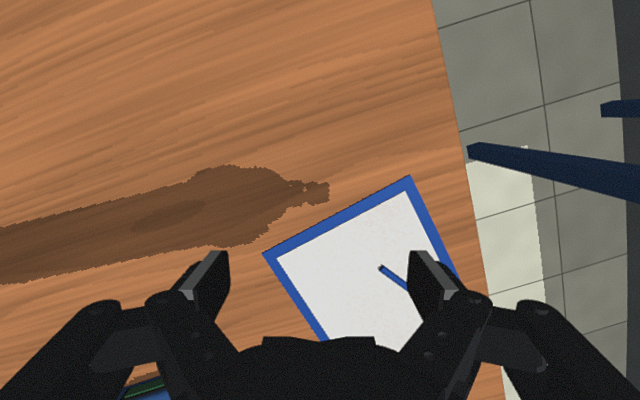

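```bash
cat > h.py <<'E'
import numpy as np, cv2
from scipy.spatial.transform import Rotation as Rn
def K(c):
    f=200/np.tan(np.radians(c['fovy'])/2); return np.array([[f,0,c['cx']],[0,f,c['cy']],[0,0,1]])
def ray(c,px):
    p=cv2.undistortPoints(np.array(px,float).reshape(-1,1,2),K(c),np.array(c['dist'])).reshape(-1,2)
    d=np.c_[p[:,0],-p[:,1],-np.ones(len(p))]
    V=np.array(c['view']);R=V[:3,:3];return -R.T@V[:3,3],d@R
def plane(c,px,z):
    o,d=ray(c,px); t=(z-o[2])/d[:,2]; return o+d*t[:,None]
def proj(c,P):
    V=np.array(c['view']);q=np.atleast_2d(P)@V[:3,:3].T+V[:3,3]; q=q*[1,-1,-1]
    return cv2.projectPoints(q,np.zeros(3),np.zeros(3),K(c),np.array(c['dist']))[0].reshape(-1,2)
def rect(c,mask,z,name=''):
    cs,_=cv2.findContours(mask.astype(np.uint8),cv2.RETR_EXTERNAL,cv2.CHAIN_APPROX_NONE)
    k=max(cs,key=cv2.contourArea); P=plane(c,k.reshape(-1,2),z)[:,:2]
    (cx,cy),(w,h),a=cv2.minAreaRect((P*1000).astype(np.float32))
    M=cv2.moments(k); 
    print(name,'center %.1f %.1f size %.1f %.1f ang %.1f'%(cx,cy,w,h,a),'bbox',cv2.boundingRect(k)); return cx,cy,w,h,a
def box(m,x0,y0,x1,y1):
    o=np.zeros_like(m);o[y0:y1,x0:x1]=m[y0:y1,x0:x1];return o
def tool(env_state):
    r=np.array(env_state['ee_rot']);return np.array(env_state['position']),Rn.from_euler('xyz',r).as_matrix()
def rows(s,goal,R):  # shift cm & rotvec deg in tool axes
    p,R0=tool(s);return (R0.T@(np.array(goal)-p)*100).round(2), np.degrees(Rn.from_matrix(R0.T@R).as_rotvec()).round(2)
def down(yaw): # tool x down, tool y at angle yaw in world
    y=np.array([np.cos(yaw),np.sin(yaw),0]);x=np.array([0,0,-1.]);return np.c_[x,y,np.cross(x,y)]
E
python3 - <<'E'
from h import *
from plant import env
c=env.get_calibration('top');im=cv2.imread('pics/a_top.png').astype(int);b,g,r=im[...,0],im[...,1],im[...,2]
hsv=cv2.cvtColor(im.astype(np.uint8),cv2.COLOR_BGR2HSV);S=hsv[...,1];Vv=hsv[...,2]
blue=(b>r+50)
white=(Vv>130)&(S<40)
print('corners of mat, lid etc')
rect(c,box((white|(blue)),255,185,360,290),.120,'lid')
rect(c,box(blue,295,205,330,265),.168,'handle')
rect(c,box((r>g+90)&(r>b+90)&(g<60),315,190,355,230),.165,'tap')
rect(c,box((Vv<50),355,185,460,290),.006,'mat')
rect(c,box((S<60)&(Vv>80),165,195,240,275),.068,'pan')
rect(c,box(blue,160,195,255,290),.04,'bal')
x=im[185:290:1,160:460].astype(np.uint8); cv2.imwrite('pics/b.png',cv2.resize(x,None,fx=2.6,fy=2.6,interpolation=cv2.INTER_CUBIC))
E
```

```text
corners of mat, lid etc
lid center 516.4 -16.8 size 200.0 198.8 ang 1.9 bbox (274, 200, 79, 79)
handle center 516.2 -16.9 size 87.8 13.0 ang 1.7 bbox (309, 219, 7, 36)
tap center 572.5 -74.6 size 12.1 55.4 ang 17.8 bbox (324, 209, 22, 11)
mat center 526.3 -285.2 size 218.9 217.4 ang 82.1 bbox (364, 197, 79, 81)
pan center 534.1 286.5 size 162.0 160.7 ang 4.8 bbox (174, 204, 60, 62)
bal center 517.7 287.4 size 199.5 198.3 ang 5.1 bbox (171, 204, 72, 76)
```

View pics/b.png

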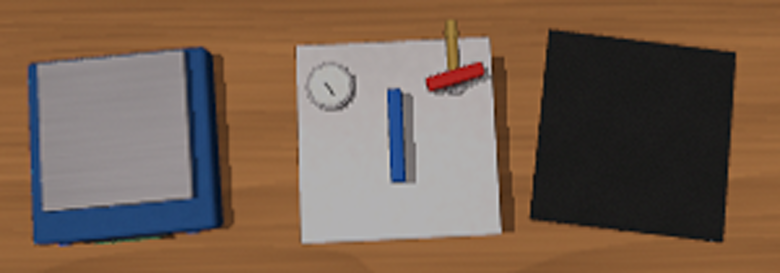

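Run:
```python
from h import *
from plant import env
s=env.state();p,R=tool(s);print(R.round(3))
for y in (17.8,197.8): print(rows(s,[.573,-.075,.26],down(np.radians(y))))
c=env.get_calibration('side');print(proj(c,[[.534,.2865,.068],[.516,-.0168,.168],[.573,-.075,.165],[.526,-.285,.006]]))
im=cv2.imread('pics/a_side.png')[120:370,180:420];cv2.imwrite('pics/c.png',cv2.resize(im,None,fx=2.4,fy=2.4,interpolation=cv2.INTER_CUBIC))
```

```text
[[-0.001  0.307  0.952]
 [-0.001  0.952 -0.307]
 [-1.    -0.002 -0.   ]]
(array([ -2.87, -54.51,  56.83]), array([5.434e+01, 4.000e-02, 9.000e-02]))
(array([ -2.87, -54.51,  56.83]), array([-1.2566e+02, -1.0000e-01,  5.0000e-02]))
[[242.99994804 150.3815242 ]
 [286.33262354 195.50935892]
 [317.20897221 202.08969275]
 [344.95807629 303.04465643]]
```

View pics/c.png

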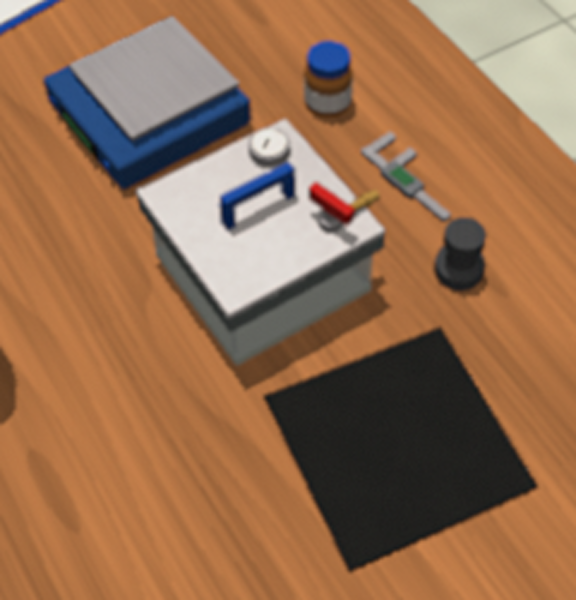

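```bash
python3 -m jog '[[[-1,-2,2,0,0,0,1],[-1.5,-4.5,4.7,0,0,0,1],[-2,-7,7.3,0,0,0,1],[-2.5,-9.5,9.9,0,0,0,1],[-3,-12,12.5,0,0,0,1],[-3.5,-14.5,15.1,0,0,0,1],[-4,-17,17.7,0,0,0,1],[-4.5,-19.5,20.3,0,0,0,1],[-5,-22,22.9,0,0,0,1],[-5.5,-24.5,25.5,0,0,0,1],[-6,-27,28.1,0,0,0,1],[-7,-29.5,30.7,0,0,0,1]]]'
python3 - <<'E'
from h import *
from plant import env
s=env.state();print(s['time_s'],s['qpos'].round(2))
print(rows(s,[.53,-.04,.33],down(np.radians(17.8))))
E
```

```text
time_s: 1.15
position: [0.4009, 0.2416, 0.3008]
ee_rot: [-2.314, 1.569, -2.626]
wrist_force: [0.0, 0.8, 0.7]
width: 1.002
1.15 [-0.37  0.08 -0.25  1.91  0.02  1.16  0.64]
(array([ -2.92, -22.84,  20.92]), array([ 5.434e+01, -3.000e-02,  1.000e-01]))
```

```bash
python3 -m jog '[[[-0.2,-2,1.9,5,0,0,1],[-0.5,-4.5,4.2,10,0,0,1],[-0.8,-7,6.5,15,0,0,1],[-1,-9.5,8.8,20,0,0,1],[-1.3,-12,11,26,0,0,1],[-1.6,-14.5,13.3,32,0,0,1],[-2,-17,15.6,38,0,0,0.8],[-2.3,-19.5,17.8,44,0,0,0.7],[-2.6,-21.5,19.7,50,0,0,0.6],[-2.9,-22.8,20.9,54.3,0,0,0.6],[-2.9,-22.8,20.9,54.3,0,0,0.6],[-2.9,-22.8,20.9,54.3,0,0,0.6]]]'
python3 - <<'E'
from h import *
from plant import env
s=env.state();print(s['qpos'].round(2));c=env.get_calibration('wrist')
im=env.camera('wrist');cv2.imwrite('pics/d.png',im);np.save('d.npy',c['view'])
print(proj(c,[[.573,-.075,.165],[.516,-.0168,.168]]))
im=im.astype(int);b,g,r=im[...,0],im[...,1],im[...,2]
rect(c,((r>g+70)&(r>b+70)&(g<60)),.165,'tap')
rect(c,((b>r+50)),.168,'handle')
E
```

```text
time_s: 2.15
position: [0.53, -0.0384, 0.3299]
ee_rot: [-1.911, 1.57, 3.111]
wrist_force: [0.4, 0.7, -0.3]
width: 0.601
[-0.05  0.17  0.08  1.74 -0.01  1.23  0.35]
[[345.07623768 230.12317041]
 [311.33517075 164.2387924 ]]
tap center 572.4 -72.1 size 13.2 58.2 ang 17.1 bbox (339, 202, 14, 51)
handle center 686.2 148.4 size 43.5 42.6 ang 44.8 bbox (510, 32, 45, 48)
```

View pics/d.png

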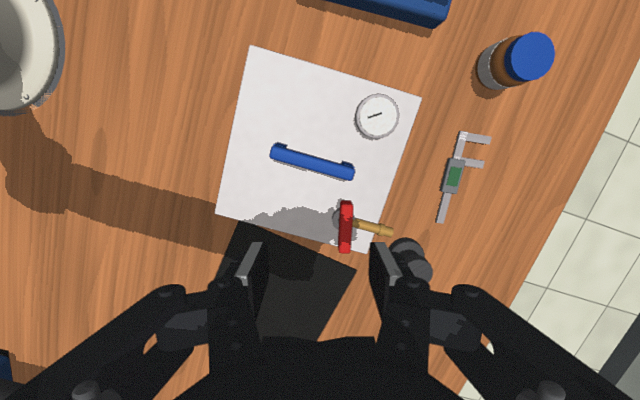

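Run:
```python
from h import *
from plant import env
c=env.get_calibration('wrist');c['view']=np.load('d.npy')
im=cv2.imread('pics/d.png').astype(int);b,g,r=im[...,0],im[...,1],im[...,2]
rect(c,box(b>r+50,260,130,365,190),.168,'handle')
hsv=cv2.cvtColor(im.astype(np.uint8),cv2.COLOR_BGR2HSV)
rect(c,box((hsv[...,2]>110)&(hsv[...,1]<40)|(b>r+50),210,40,425,260),.12,'lid')
s=env.state()
print(rows(s,[.5725,-.0735,.20],down(np.radians(17.5))))
print(rows(s,[.5725,-.0735,.141],down(np.radians(17.5))))
```

```text
handle center 516.3 -13.9 size 88.0 16.4 ang 1.9 bbox (270, 144, 85, 37)
lid center 516.3 -15.8 size 199.4 199.4 ang 1.8 bbox (215, 45, 207, 201)
(array([12.98,  2.96,  4.81]), array([ 0.4 , -0.05,  0.05]))
(array([18.88,  2.96,  4.81]), array([ 0.4 , -0.05,  0.05]))
```

```bash
python3 -m jog '[[[2,1,1.6,0,0,0,0.6],[5,2,3.2,0,0,0,0.6],[8,3,4.8,0,0,0,0.6],[11,3,4.8,0,0,0,0.6],[14,3,4.8,0,0,0,0.6],[16.5,3,4.8,0,0,0,0.6],[18,3,4.8,0,0,0,0.6],[18.8,3,4.8,0,0,0,0.6],[18.8,3,4.8,0,0,0,0.6]]]'
python3 - <<'E'
from h import *
from plant import env
im=env.camera('wrist');cv2.imwrite('pics/e.png',im);s=env.state();print(s['ft_torque'])
E
```

```text
time_s: 2.95
position: [0.5716, -0.0721, 0.1402]
ee_rot: [-2.148, 1.566, 2.878]
wrist_force: [0.3, -0.4, -0.2]
width: 0.6
[0.03353378 0.03416512 0.00576964]
```

View pics/e.png

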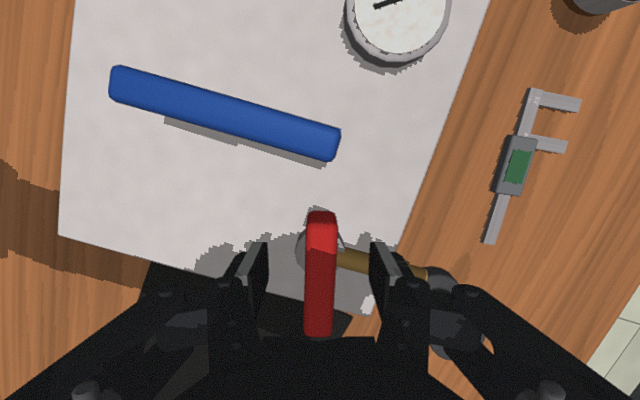

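```bash
python3 -m jog '[[[0,0,0,0,0,0,0.3],[0,0,0,0,0,0,0],[0,0,0,0,0,0,0],[0,0,0,0,0,0,0],[0,0,0,0,0,0,0],[0,0,0,0,0,0,0]]]' 40
python3 - <<'E'
from h import *
from plant import env
im=env.camera('wrist');cv2.imwrite('pics/f.png',im);s=env.state();print(s['ft_torque'])
E
```

```text
time_s: 3.5
position: [0.5741, -0.0739, 0.1438]
ee_rot: [1.292, 1.569, 0.032]
wrist_force: [-2.4, 0.8, 6.7]
width: 0.158
[ 0.08723641  0.43102112 -0.03403592]
```

View pics/f.png

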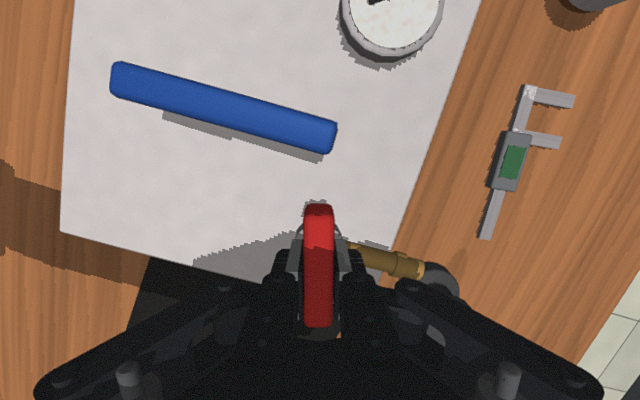

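```bash
python3 -m jog '[[[-0.1,0,0,0,0,0,0.3],[-0.5,0,0,0,0,0,0.3],[-0.5,0,0,0,0,0,0],[-0.5,0,0,0,0,0,0],[-0.5,0,0,0,0,0,0],[-0.5,0,0,0,0,0,0]]]' 40
python3 - <<'E'
from h import *
from plant import env
s=env.state();print(s['ft_torque'],s['qpos'].round(2));p,R=tool(s);print(R.round(3))
E
```

```text
time_s: 4.05
position: [0.5741, -0.0739, 0.1483]
ee_rot: [1.279, 1.569, 0.02]
wrist_force: [-1.0, 0.4, 6.8]
width: 0.154
[ 0.08805674  0.1673272  -0.04525763] [ 0.01  0.44  0.09  1.82 -0.05  0.88  0.44]
[[ 0.002  0.952  0.306]
 [ 0.     0.306 -0.952]
 [-1.     0.002  0.   ]]
```

```bash
python3 -m jog '[[[0,0,0,-4,0,0,0],[0,0,0,-10,0,0,0],[0,0,0,-16,0,0,0],[0,0,0,-22,0,0,0],[0,0,0,-28,0,0,0],[0,0,0,-34,0,0,0],[0,0,0,-40,0,0,0],[0,0,0,-46,0,0,0],[0,0,0,-52,0,0,0],[0,0,0,-58,0,0,0],[0,0,0,-64,0,0,0],[0,0,0,-64,0,0,0]]]'
python3 - <<'E'
from h import *
from plant import env
s=env.state();print(s['ft_torque'],s['qpos'].round(2));p,R=tool(s);print(R.round(3))
E
python3 -m jog '[[[0,0,0,-3,0,0,0],[0,0,0,-6,0,0,0],[0,0,0,-9,0,0,0],[0,0,0,-11,0,0,0],[0,0,0,-13,0,0,0],[0,0,0,-13,0,0,0]]]'
python3 - <<'E'
from h import *
from plant import env
im=env.camera('wrist');cv2.imwrite('pics/g.png',im)
s=env.state();print(s['ft_torque'],s['qpos'].round(2));p,R=tool(s);print(R.round(3))
E
```

```text
time_s: 5.05
position: [0.5742, -0.0739, 0.1483]
ee_rot: [0.203, 1.569, 0.066]
wrist_force: [-0.0, 0.1, 6.0]
width: 0.151
[0.15387587 0.17209102 0.02533072] [ 0.2   0.44 -0.15  1.82  0.08  0.89  1.45]
[[ 0.002  0.137  0.991]
 [ 0.     0.991 -0.137]
 [-1.     0.     0.002]]
time_s: 5.55
position: [0.5745, -0.0737, 0.1483]
ee_rot: [0.196, 1.568, 0.281]
wrist_force: [0.8, 2.1, 4.2]
width: 0.155
[ 0.23797224 -0.03956194 -0.64442893] [ 0.24  0.44 -0.2   1.81  0.11  0.89  1.64]
[[ 0.002 -0.083  0.997]
 [ 0.001  0.997  0.083]
 [-1.     0.001  0.002]]
```

View pics/g.png

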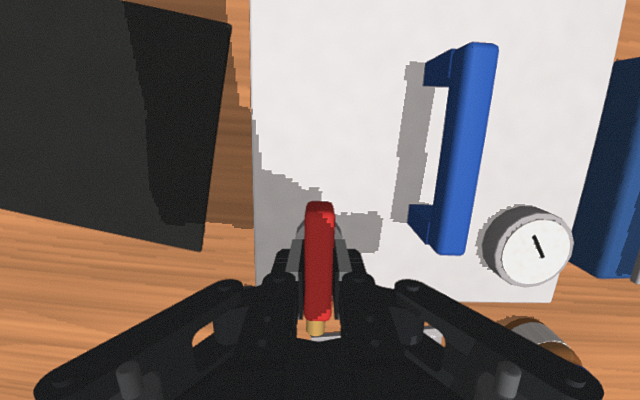

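```bash
python3 -m jog '[[[0,0,0,2,0,0,0],[0,0,0,3,0,0,0.2],[0,0,0,3,0,0,0.35],[0,0,0,3,0,0,0.4],[0,0,0,3,0,0,0.4],[-2,0,0,3,0,0,0.4],[-5,0,0,3,0,0,0.4],[-9,0,0,3,0,0,0.5],[-12,0,0,3,0,0,0.6],[-12,0,0,3,0,0,0.6]]]'
python3 - <<'E'
from h import *
from plant import env
c=env.get_calibration('wrist');im=env.camera('wrist');cv2.imwrite('pics/i.png',im)
s=env.state();print(s['ft_torque']);
im=im.astype(int);b,g,r=im[...,0],im[...,1],im[...,2]
rect(c,((r>g+70)&(r>b+70)&(g<60)),.165,'tap')
c=env.get_calibration('top');im=env.camera('top');cv2.imwrite('pics/i2.png',im[150:300,160:460].repeat(2,0).repeat(2,1))
R=down(np.radians(91.85))
print(rows(s,[.5163,-.016,.25],R),rows(s,[.5163,-.016,.141],R))
E
```

```text
time_s: 6.43
position: [0.5773, -0.0742, 0.2744]
ee_rot: [-0.155, 1.559, -0.123]
wrist_force: [1.8, 0.7, 0.1]
width: 0.597
[-0.03198547 -0.010413   -0.04152642]
tap center 573.5 -73.5 size 57.4 12.2 ang 2.3 bbox (312, 162, 15, 65)
(array([ 2.08,  6.  , -5.78]), array([0.01, 0.43, 0.07])) (array([12.98,  6.02, -5.86]), array([0.01, 0.43, 0.07]))
```

View pics/i.png

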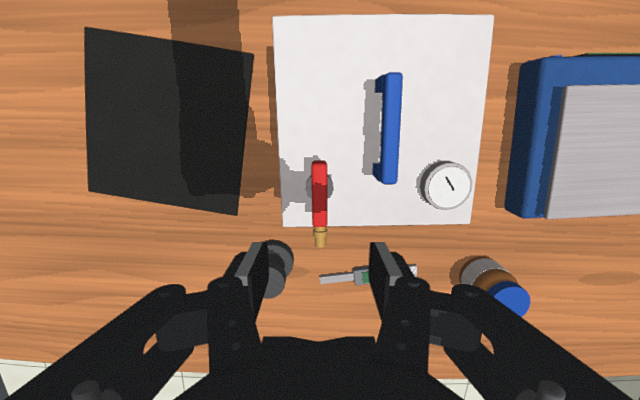

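View pics/i2.png

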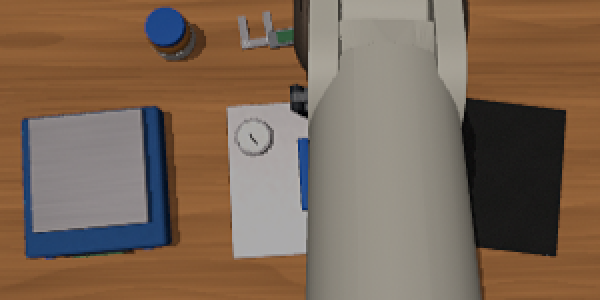

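```bash
python3 -m jog '[[[0,2,-2,0,0,0,0.6],[1,4,-4,0,0.2,0,0.6],[2,6,-5.8,0,0.4,0,0.6],[4,6,-5.8,0,0.4,0,0.6],[7,6,-5.8,0,0.4,0,0.6],[10,6,-5.8,0,0.4,0,0.6],[12,6,-5.8,0,0.4,0,0.6],[13,6,-5.8,0,0.4,0,0.6],[13.2,6,-5.8,0,0.4,0,0.6],[13.2,6,-5.8,0,0.4,0,0.6]]]'
python3 - <<'E'
from h import *
from plant import env
im=env.camera('wrist');cv2.imwrite('pics/j.png',im)
s=env.state();print(s['ft_torque']); print(rows(s,[.5163,-.016,.139],down(np.radians(91.85))))
E
```

```text
time_s: 7.37
position: [0.5126, -0.0157, 0.1343]
ee_rot: [3.107, 1.561, 3.139]
wrist_force: [-0.7, 1.0, 0.5]
width: 0.6
[ 0.01719581 -0.07499849 -0.02549585]
(array([-0.36, -0.03,  0.27]), array([-0.01, -0.42, -0.01]))
```

View pics/j.png

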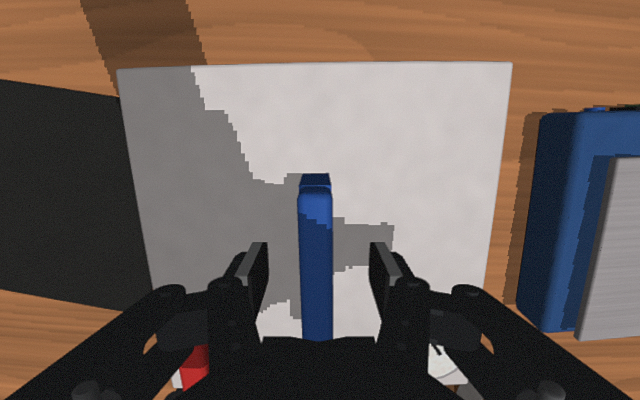

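```bash
python3 -m jog '[[[-0.3,0,0.3,0,-0.4,0,0.6],[-0.3,0,0.3,0,-0.4,0,0.3],[-0.3,0,0.3,0,-0.4,0,0],[-0.3,0,0.3,0,-0.4,0,0],[-0.3,0,0.3,0,-0.4,0,0],[-0.3,0,0.3,0,-0.4,0,0],[-0.3,0,0.3,0,-0.4,0,0]]]' 90
python3 - <<'E'
from h import *
from plant import env
s=env.state();print(s['ft_torque']);p,R=tool(s);print(R.round(3),s['qpos'].round(2))
E
```

```text
time_s: 8.0
position: [0.5172, -0.0159, 0.1395]
ee_rot: [-0.324, 1.569, -0.291]
wrist_force: [-1.0, -0.5, 5.4]
width: 0.144
[-0.06866999  0.29237991  0.25882999]
[[ 0.002 -0.033  0.999]
 [-0.001  0.999  0.033]
 [-1.    -0.001  0.002]] [ 0.16  0.36 -0.22  1.97  0.11  0.82  1.49]
```

Lift straight up slowly, 40 mm first.

```bash
python3 -m jog '[[[-0.3,0,0,0,0,0,0],[-0.7,0,0,0,0,0,0],[-1.1,0,0,0,0,0,0],[-1.5,0,0,0,0,0,0],[-2,0,0,0,0,0,0],[-2.5,0,0,0,0,0,0],[-3,0,0,0,0,0,0],[-3.5,0,0,0,0,0,0],[-4,0,0,0,0,0,0],[-4.5,0,0,0,0,0,0],[-4.5,0,0,0,0,0,0],[-4.5,0,0,0,0,0,0]]]'
python3 - <<'E'
from h import *
from plant import env
s=env.state();print(s['ft_torque']);p,R=tool(s);print(R.round(3))
im=env.camera('wrist');cv2.imwrite('pics/k.png',im)
im=env.camera('side');cv2.imwrite('pics/k2.png',im[100:400,150:470].repeat(2,0).repeat(2,1))
E
```

```text
time_s: 9.0
position: [0.5167, -0.0157, 0.1837]
ee_rot: [-0.088, 1.57, -0.056]
wrist_force: [0.4, 0.5, -7.4]
width: 0.149
[ 0.01358056  0.02861376 -0.06916557]
[[ 0.001 -0.032  0.999]
 [-0.     0.999  0.032]
 [-1.    -0.     0.001]]
```

View pics/k.png

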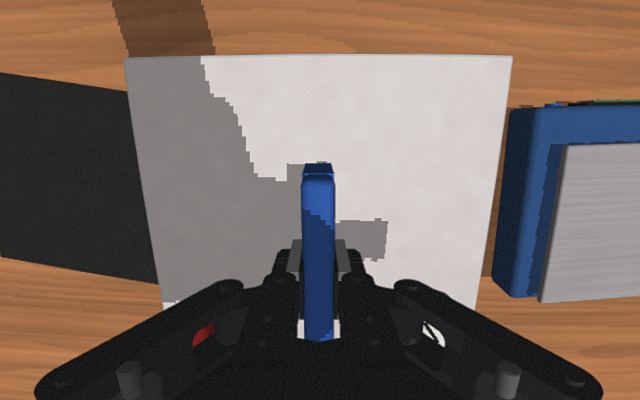

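View pics/k2.png

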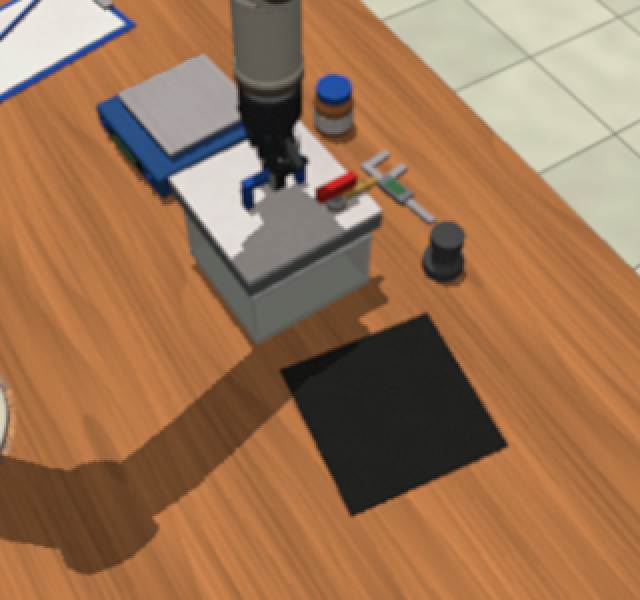

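Run:
```python
from h import *
from plant import env
c=env.get_calibration('side');im=cv2.imread('pics/a_side.png');hsv=cv2.cvtColor(im,cv2.COLOR_BGR2HSV);S=hsv[...,1];V=hsv[...,2]
rect(c,box(V<50,285,250,410,360),.006,'mat')
rect(c,box((S<60)&(V>80),205,120,290,182),.068,'pan')
s=env.state();R=down(np.radians(82.1))
print(rows(s,[.5269,-.285,.21],R),rows(s,[.5269,-.285,.061],R))
```

```text
mat center 526.2 -287.0 size 215.2 214.3 ang 82.3 bbox (291, 258, 112, 99)
pan center 532.8 283.7 size 159.3 164.0 ang 4.6 bbox (208, 127, 71, 51)
(array([ -2.69, -26.95,   0.2 ]), array([ 9.74, -0.03,  0.  ])) (array([ 12.21, -26.95,   0.21]), array([ 9.74, -0.03,  0.  ]))
```

```bash
python3 -m jog '[[[-1,0,0,0,0,0,0],[-2,-0.5,0,0,0,0,0],[-2.7,-2,0,0,0,0,0],[-2.7,-4.5,0,0.5,0,0,0],[-2.7,-7.5,0.1,1.5,0,0,0],[-2.7,-10.5,0.1,2.5,0,0,0],[-2.7,-13.5,0.1,4,0,0,0],[-2.7,-16.5,0.1,5.5,0,0,0],[-2.7,-19.5,0.2,7,0,0,0],[-2.7,-22.5,0.2,8.5,0,0,0],[-2.7,-25,0.2,9.5,0,0,0],[-2.7,-26.5,0.2,9.7,0,0,0]]]'
python3 -m jog '[[[0,-0.3,0,0,0,0,0],[0,-0.55,0,0,0,0,0],[0,-0.55,0,0,0,0,0],[0,-0.55,0,0,0,0,0]]]'
python3 - <<'E'
from h import *
from plant import env
s=env.state();R=down(np.radians(82.1))
print(rows(s,[.5270,-.286,.062],R))
for n in('wrist','top'):cv2.imwrite(f'pics/l_{n}.png',env.camera(n))
E
```

```text
time_s: 10.1
position: [0.5263, -0.2855, 0.2113]
ee_rot: [-1.185, 1.568, -1.327]
wrist_force: [-0.3, -0.8, -6.3]
width: 0.148
time_s: 10.43
position: [0.5266, -0.2841, 0.2103]
ee_rot: [1.687, 1.57, 1.552]
wrist_force: [-0.2, 0.3, -6.4]
width: 0.144
(array([14.83, -0.2 ,  0.07]), array([ 0.16, -0.01, -0.07]))
```

View pics/l_wrist.png

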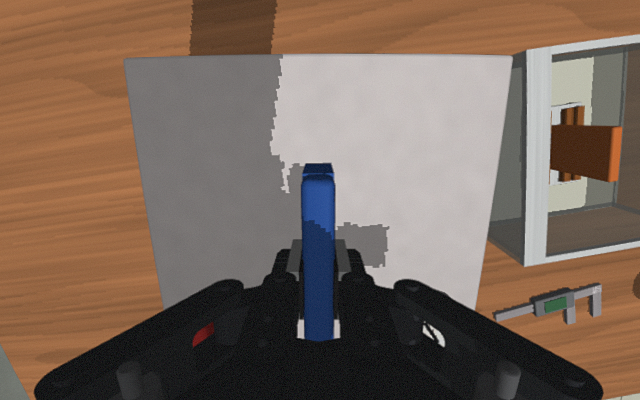

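View pics/l_top.png

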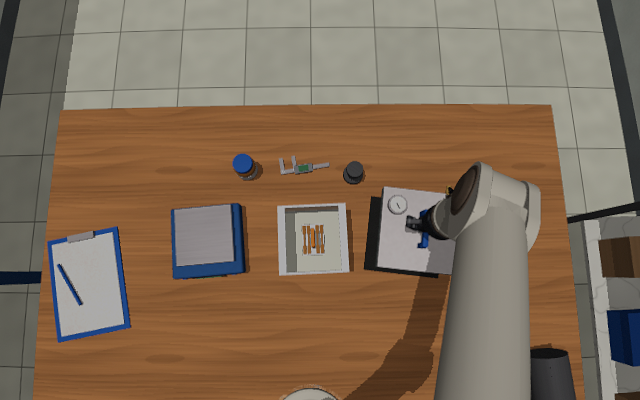

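```bash
python3 -m jog '[[[2,-0.2,0,0,0,0,0],[4.5,-0.2,0,0,0,0,0],[7.5,-0.2,0,0,0,0,0],[10,-0.2,0,0,0,0,0],[12,-0.2,0,0,0,0,0],[13,-0.2,0,0,0,0,0],[13.6,-0.2,0,0,0,0,0],[14,-0.2,0,0,0,0,0],[14.2,-0.2,0,0,0,0,0],[14.4,-0.2,0,0,0,0,0],[14.4,-0.2,0,0,0,0,0]]]'
python3 -m jog '[[[0.1,0,0,0,0,0,0],[0.2,0,0,0,0,0,0],[0.3,0,0,0,0,0,0],[0.4,0,0,0,0,0,0],[0.4,0,0,0,0,0,0]]]'
python3 - <<'E'
from h import *
from plant import env
s=env.state();R=down(np.radians(82.1))
print(rows(s,[.5270,-.286,.060],R),s['ft_torque'])
E
```

```text
time_s: 11.45
position: [0.5267, -0.2883, 0.0671]
ee_rot: [-0.338, 1.569, -0.475]
wrist_force: [-0.1, -0.0, -6.5]
width: 0.149
time_s: 11.87
position: [0.5258, -0.2879, 0.0621]
ee_rot: [2.724, 1.571, 2.587]
wrist_force: [-0.3, 0.5, -6.9]
width: 0.147
(array([0.21, 0.2 , 0.1 ]), array([ 0.04, -0.01, -0.01])) [ 0.04277875  0.05290581 -0.01932211]
```

```bash
python3 -m jog '[[[0,0.2,0.1,0,0,0,0],[0.1,0.2,0.1,0,0,0,0],[0.2,0.2,0.1,0,0,0,0],[0.3,0.2,0.1,0,0,0,0],[0.4,0.2,0.1,0,0,0,0],[0.4,0.2,0.1,0,0,0,0]]]'
python3 - <<'E'
from h import *
from plant import env
s=env.state();R=down(np.radians(82.1))
print(rows(s,[.5270,-.286,.060],R),s['ft_torque'])
E
```

```text
time_s: 12.37
position: [0.5276, -0.2857, 0.0605]
ee_rot: [0.432, 1.57, 0.295]
wrist_force: [-4.7, 5.2, 10.9]
width: 0.147
(array([ 0.05, -0.04, -0.05]), array([ 0.06,  0.02, -0.01])) [0.82231023 1.10083715 0.05144188]
```

```bash
python3 -m jog '[[[-0.2,0,0,0,0,0,0],[-0.3,0,0,0,0,0,0.2],[-0.3,0,0,0,0,0,0.4],[-0.3,0,0,0,0,0,0.5],[-0.3,0,0,0,0,0,0.5],[-2,0,0,0,0,0,0.5],[-5,0,0,0,0,0,0.5],[-9,0,0,0,0,0,0.5],[-13,0,0,0,0,0,0.5],[-17,0,0,0,0,0,0.5],[-20,0,0,0,0,0,0.5],[-20,0,0,0,0,0,0.5]]]'
python3 - <<'E'
from h import *
from plant import env
c=env.get_calibration('wrist');im=env.camera('wrist');cv2.imwrite('pics/m.png',im)
im=im.astype(int);b,g,r=im[...,0],im[...,1],im[...,2];hsv=cv2.cvtColor(im.astype(np.uint8),cv2.COLOR_BGR2HSV)
rect(c,((hsv[...,2]>110)&(hsv[...,1]<40)),.041,'lid')
c=env.get_calibration('side');im=env.camera('side');cv2.imwrite('pics/m2.png',im[150:400,180:500].repeat(2,0).repeat(2,1))
s=env.state();R=down(np.radians(91.85))
print(s['position'],rows(s,[.52,-.10,.35],R))
E
```

```text
time_s: 13.37
position: [0.5312, -0.2882, 0.2665]
ee_rot: [-0.331, 1.557, -0.469]
wrist_force: [2.1, -1.0, 0.9]
width: 0.501
lid center 526.7 -285.4 size 200.0 199.1 ang 82.6 bbox (235, 85, 171, 160)
[ 0.5282333  -0.28665737  0.26018739] (array([-9.02, 18.36, -3.34]), array([-9.72,  0.22,  0.1 ]))
```

View pics/m.png

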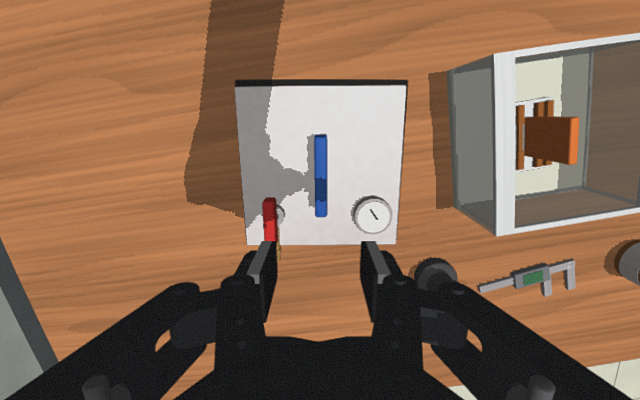

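View pics/m2.png

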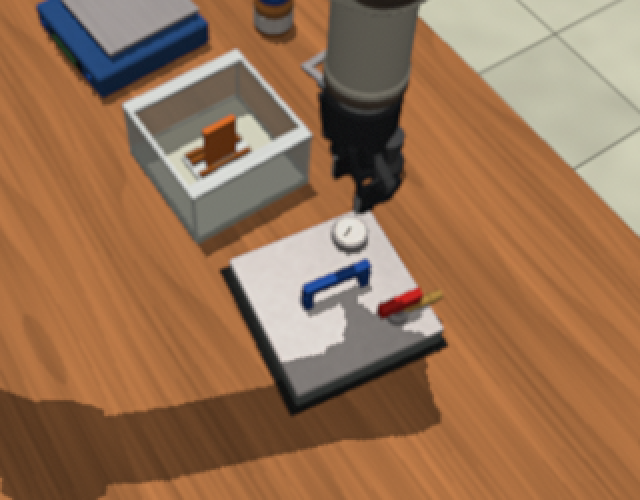

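```bash
python3 -m jog '[[[-2,2,0,-1,0,0,0.6],[-4,5,-0.3,-2,0,0,0.6],[-5.5,8,-0.6,-3,0,0,0.6],[-7,11,-1,-4,0,0,0.6],[-7,14,-1.5,-5,0,0,0.6],[-7,17,-2,-6,0,0,0.6],[-7,20,-2.5,-7,0,0,0.6],[-7,23,-3.5,-8,0,0,0.6],[-7,25.5,-4.5,-9,0,0,0.6],[-7,26.7,-5,-9.7,0,0,0.6],[-7,26.7,-5,-9.7,0,0,0.6],[-7,26.7,-5,-9.7,0,0,0.6]]]'
python3 - <<'E'
from h import *
from plant import env
im=env.camera('top');cv2.imwrite('pics/n_top.png',im)
c=env.get_calibration('wrist');im=env.camera('wrist');cv2.imwrite('pics/n.png',im);np.save('n.npy',c['view'])
s=env.state();print(s['position'])
E
```

```text
time_s: 14.47
position: [0.5138, -0.0151, 0.3273]
ee_rot: [-2.844, 1.569, -2.811]
wrist_force: [0.3, -0.2, 0.3]
width: 0.6
[ 0.51422293 -0.01688836  0.32759126]
```

View pics/n.png

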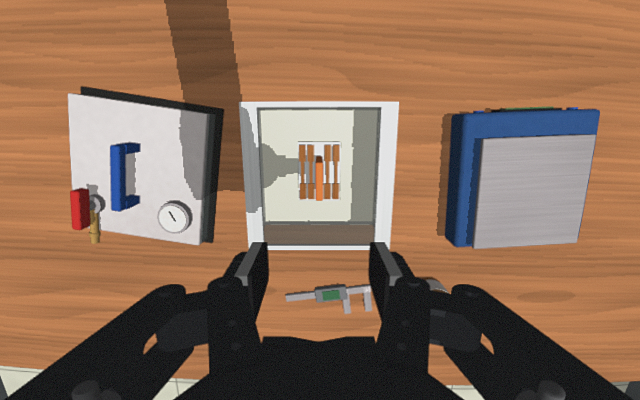

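Run:
```python
from h import *
from plant import env
c=env.get_calibration('wrist');c['view']=np.load('n.npy');im=cv2.imread('pics/n.png')
cv2.imwrite('pics/n2.png',cv2.resize(im[120:220,250:400],None,fx=5,fy=5,interpolation=cv2.INTER_CUBIC))
ct=env.get_calibration('top');im2=cv2.imread('pics/l_top.png')
cv2.imwrite('pics/n3.png',cv2.resize(im2[200:280,270:355],None,fx=7,fy=7,interpolation=cv2.INTER_CUBIC))
hsv=cv2.cvtColor(im,cv2.COLOR_BGR2HSV)
m=box((hsv[...,1]>185)&(hsv[...,2]>90)&(hsv[...,0]<14),290,130,350,210)
print(hsv[185,[303,310,319,328,336]],hsv[175,[303,310,319,328,336]])
rect(c,m,.097,'handle')
# bright plate/bars silhouette
m=box((hsv[...,2]>200)&(hsv[...,1]>30),290,120,350,215)
print(im[150,290:350:4],)
```

```text
[[ 13 175 153]
 [ 13 174 161]
 [ 12 178 224]
 [ 13 170 162]
 [ 13 171 166]] [[ 13 130 167]
 [ 14 158 163]
 [ 13 178 223]
 [ 13 131 169]
 [ 13 153 167]]
handle center 496.8 -14.7 size 1.3 2.5 ang 1.8 bbox (319, 162, 3, 2)
[[205 219 219]
 [208 220 221]
 [203 205 207]
 [ 58 107 166]
 [191 192 192]
 [ 62 110 170]
 [195 206 218]
 [228 227 227]
 [232 231 229]
 [ 58 103 159]
 [113 145 185]
 [ 61 106 161]
 [ 77 117 173]
 [209 221 222]
 [212 223 223]]
```

View pics/n2.png

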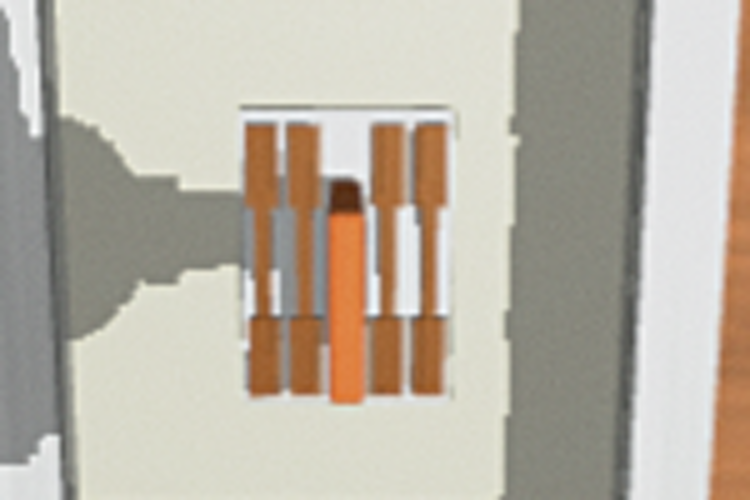

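View pics/n3.png

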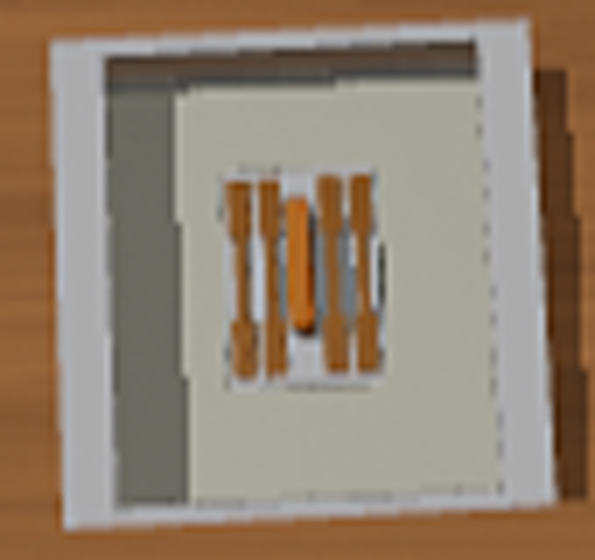

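Run:
```python
from h import *
from plant import env
c=env.get_calibration('wrist');c['view']=np.load('n.npy');im=cv2.imread('pics/n.png')
hsv=cv2.cvtColor(im,cv2.COLOR_BGR2HSV)
rect(c,box((hsv[...,1]>150)&(hsv[...,2]>195)&(hsv[...,0]<16),290,130,350,210),.097,'handle W')
rect(c,box((hsv[...,1]>90),296,135,342,205),.026,'bars W')
print('plate corners W',(plane(c,[[250+242/5,120+107/5],[250+451/5,120+110/5],[250+247/5,120+397/5],[250+448/5,120+397/5]],.020)*1000).round(1))
ct=env.get_calibration('top');im=cv2.imread('pics/l_top.png');hsv=cv2.cvtColor(im,cv2.COLOR_BGR2HSV)
rect(ct,box((hsv[...,1]>150)&(hsv[...,2]>175),308,225,318,250),.097,'handle T')
print('plate corners T',(plane(ct,[[270+223/7,200+172/7],[270+376/7,200+170/7],[270+230/7,200+388/7],[270+382/7,200+378/7]],.020)*1000).round(1))
```

```text
handle W center 520.7 -15.2 size 46.5 7.6 ang 1.7 bbox (316, 163, 7, 37)
bars W center 522.2 -9.2 size 83.4 20.8 ang 1.7 bbox (316, 145, 15, 56)
plate corners W [[476.8 -47.   20. ]
 [475.8  14.9  20. ]
 [565.6 -44.2  20. ]
 [563.6  18.3  20. ]]
handle T center 526.2 -18.6 size 0.0 27.0 ang 89.4 bbox (313, 230, 1, 11)
plate corners T [[564.   14.8  20. ]
 [563.9 -48.9  20. ]
 [474.6  12.5  20. ]
 [477.8 -50.1  20. ]]
```

Run:
```python
from h import *
from plant import env
s=env.state();print(rows(s,[.5205,-.016,.061],down(np.radians(91.75))))
```

```text
(array([26.66,  0.09,  0.66]), array([-0.08, -0.06,  0.04]))
```

```bash
python3 -m jog '[[[2,0.1,0.3,0,0,0,0.6],[5,0.1,0.6,0,0,0,0.6],[8.5,0.1,0.6,0,0,0,0.6],[12,0.1,0.6,0,0,0,0.6],[15,0.1,0.6,0,0,0,0.6],[16.5,0.1,0.6,0,0,0,0.6],[17,0.1,0.6,0,0,0,0.6],[17,0.1,0.6,0,0,0,0.6],[17,0.1,0.6,0,0,0,0.6]]]'
python3 - <<'E'
from h import *
from plant import env
s=env.state();print(rows(s,[.5205,-.016,.061],down(np.radians(91.75))))
cv2.imwrite('pics/o.png',env.camera('wrist'))
E
```

```text
time_s: 15.32
position: [0.5209, -0.0147, 0.1588]
ee_rot: [-0.329, 1.57, -0.298]
wrist_force: [0.5, -0.6, -0.2]
width: 0.602
(array([ 9.78, -0.13, -0.05]), array([-0.02,  0.04,  0.01]))
```

View pics/o.png

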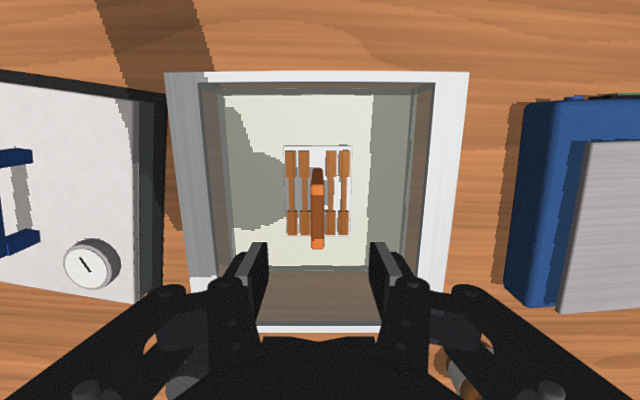

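Handle at (317,208), centred between the fingers. Descend.

```bash
python3 -m jog '[[[2,-0.1,0,0,0,0,0.6],[4,-0.1,0,0,0,0,0.6],[6,-0.1,0,0,0,0,0.6],[7.5,-0.1,0,0,0,0,0.6],[8.7,-0.1,0,0,0,0,0.6],[9.5,-0.1,0,0,0,0,0.6],[9.8,-0.1,0,0,0,0,0.6],[9.8,-0.1,0,0,0,0,0.6],[9.8,-0.1,0,0,0,0,0.6]]]'
python3 - <<'E'
from h import *
from plant import env
s=env.state();print(rows(s,[.5205,-.016,.061],down(np.radians(91.75))))
cv2.imwrite('pics/p.png',env.camera('wrist'))
E
```

```text
time_s: 16.12
position: [0.5209, -0.0146, 0.061]
ee_rot: [-0.06, 1.569, -0.028]
wrist_force: [-0.3, -0.2, -0.1]
width: 0.598
(array([ 0.  , -0.14, -0.05]), array([0.09, 0.07, 0.  ]))
```

View pics/p.png

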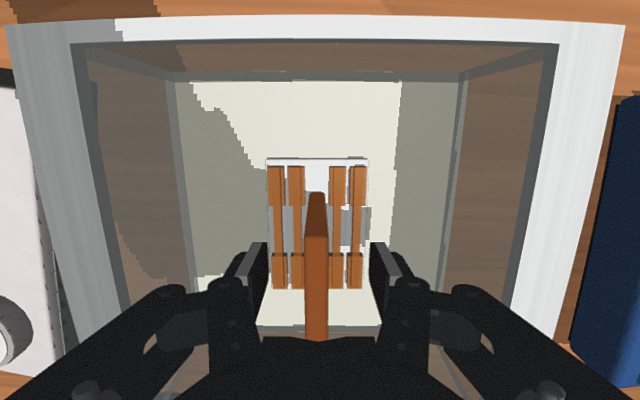

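```bash
python3 -m jog '[[[0,-0.05,0,0,0,0,0.4],[0,-0.05,0,0,0,0,0.2],[0,-0.05,0,0,0,0,0],[0,-0.05,0,0,0,0,0],[0,-0.05,0,0,0,0,0],[0,-0.05,0,0,0,0,0],[0,-0.05,0,0,0,0,0]]]' 60
python3 - <<'E'
from h import *
from plant import env
s=env.state();p,R=tool(s);print(R.round(3),s['ft_torque'])
E
python3 -m jog '[[[-0.3,0,0,0,0,0,0],[-0.8,0,0,0,0,0,0],[-1.5,0,0,0,0,0,0],[-2.5,0,0,0,0,0,0],[-3,0,0,0,0,0,0],[-3,0,0,0,0,0,0]]]'
python3 - <<'E'
from h import *
from plant import env
s=env.state();p,R=tool(s);print(R.round(3),s['ft_torque'])
cv2.imwrite('pics/q.png',env.camera('wrist'))
print(rows(s,[.518,-.016,.24],down(np.radians(91.75))))
E
```

```text
time_s: 16.75
position: [0.5205, -0.0151, 0.0607]
ee_rot: [-0.221, 1.57, -0.189]
wrist_force: [-1.7, 0.6, 5.2]
width: 0.107
[[ 0.    -0.032  0.999]
 [-0.     0.999  0.032]
 [-1.    -0.     0.   ]] [ 0.01144978  0.19768941 -0.01102023]
time_s: 17.25
position: [0.5215, -0.015, 0.092]
ee_rot: [-0.051, 1.568, -0.019]
wrist_force: [1.2, 0.5, -2.2]
width: 0.109
[[ 0.003 -0.032  0.999]
 [-0.     0.999  0.032]
 [-1.    -0.     0.003]] [ 0.01427963 -0.0358384   0.02944288]
(array([-14.8 ,  -0.09,  -0.31]), array([0.09, 0.18, 0.01]))
```

View pics/q.png

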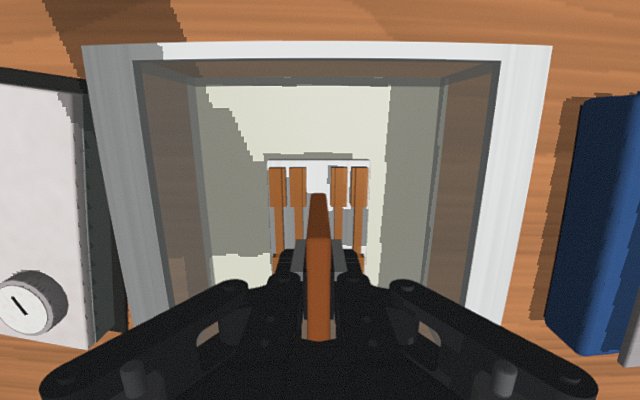

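```bash
python3 -m jog '[[[-1.5,0,0,0,0,0,0],[-3.5,0,0,0,0,0,0],[-6,0,0,0,0,0,0],[-8.5,0,0,0,0,0,0],[-11,0,0,0,0,0,0],[-12.5,0,0,0,0,0,0],[-13,0,0,0,0,0,0],[-13,0,0,0,0,0,0]]]'
python3 - <<'E'
from h import *
from plant import env
c=env.get_calibration('wrist');c['view']=np.load('n.npy');im=cv2.imread('pics/n.png');hsv=cv2.cvtColor(im,cv2.COLOR_BGR2HSV)
rect(c,box((hsv[...,1]<60)&(hsv[...,2]>100),460,128,610,260),.068,'pan W')
s=env.state();R=down(np.radians(94.7))
print(rows(s,[.5335,.286,.22],R))
E
```

```text
time_s: 17.97
position: [0.5209, -0.0151, 0.2214]
ee_rot: [-0.139, 1.568, -0.107]
wrist_force: [0.3, -0.1, -1.8]
width: 0.107
pan W center 533.5 288.2 size 159.6 160.4 ang 4.8 bbox (474, 134, 123, 115)
(array([ 0.13, 30.06,  2.22]), array([-2.87,  0.14,  0.02]))
```

```bash
python3 -m jog '[[[0,0.7,0.1,0,0,0,0],[0,2.5,0.2,-0.3,0,0,0],[0,5,0.4,-0.5,0,0,0],[0,8,0.6,-0.8,0,0,0],[0,11,0.8,-1,0,0,0],[0,14,1,-1.3,0,0,0],[0,17,1.3,-1.6,0,0,0],[0,20,1.5,-2,0,0,0],[0,23,1.7,-2.3,0,0,0],[0,26,1.9,-2.6,0,0,0],[0,28.5,2.1,-2.9,0,0,0],[0,29.6,2.2,-2.9,0,0,0]]]'
python3 -m jog '[[[0,0.3,0,0,0,0,0],[0,0.4,0,0,0,0,0],[0,0.4,0,0,0,0,0],[0,0.4,0,0,0,0,0]]]'
python3 - <<'E'
from h import *
from plant import env
s=env.state();R=down(np.radians(94.7))
print(rows(s,[.5335,.286,.120],R))
for n in('wrist','side'):cv2.imwrite(f'pics/r_{n}.png',env.camera(n))
E
```

```text
time_s: 18.97
position: [0.5301, 0.2867, 0.2181]
ee_rot: [2.587, 1.567, 2.675]
wrist_force: [0.6, 0.9, -1.1]
width: 0.107
time_s: 19.3
position: [0.5327, 0.2832, 0.2197]
ee_rot: [-2.016, 1.569, -1.936]
wrist_force: [-0.3, -0.7, -2.5]
width: 0.108
(array([9.97, 0.29, 0.11]), array([-0.11, -0.05,  0.09]))
```

View pics/r_wrist.png

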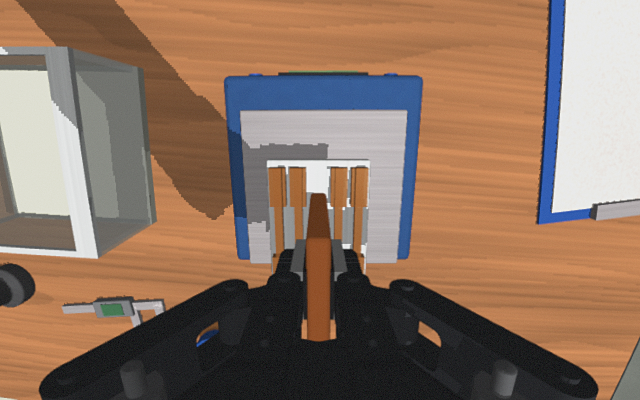

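View pics/r_side.png

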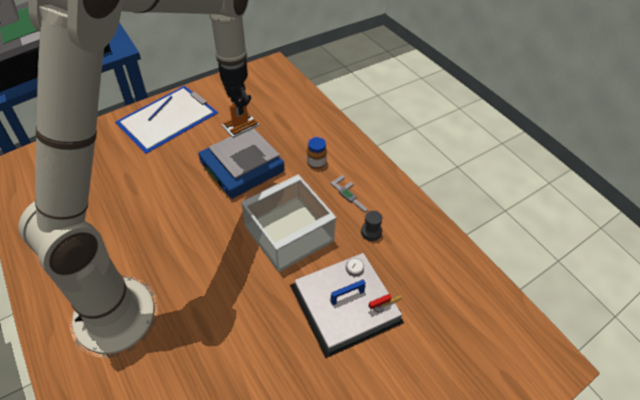

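```bash
python3 -m jog '[[[1,0.2,0.1,0,0,0,0],[3,0.2,0.1,0,0,0,0],[5,0.2,0.1,0,0,0,0],[6.8,0.2,0.1,0,0,0,0],[8,0.2,0.1,0,0,0,0],[8.8,0.2,0.1,0,0,0,0],[9.3,0.2,0.1,0,0,0,0],[9.6,0.2,0.1,0,0,0,0],[9.8,0.2,0.1,0,0,0,0],[9.8,0.2,0.1,0,0,0,0],[9.8,0.2,0.1,0,0,0,0]]]'
python3 - <<'E'
from h import *
from plant import env
s=env.state();R=down(np.radians(94.7))
print(rows(s,[.5335,.286,.1167],R),s['ft_torque'])
cv2.imwrite('pics/s.png',env.camera('wrist'))
E
```

```text
time_s: 20.32
position: [0.5337, 0.2879, 0.123]
ee_rot: [0.385, 1.57, 0.468]
wrist_force: [0.8, 0.6, -2.0]
width: 0.106
(array([ 0.63, -0.18, -0.03]), array([ 0.04,  0.07, -0.03])) [-0.00898154  0.01208739 -0.01530307]
```

View pics/s.png

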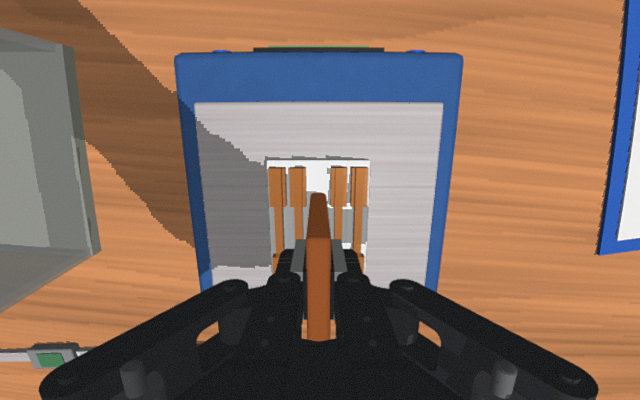

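```bash
python3 -m jog '[[[0.1,-0.1,0,0,0,0,0],[0.2,-0.1,0,0,0,0,0],[0.3,-0.1,0,0,0,0,0],[0.4,-0.1,0,0,0,0,0],[0.5,-0.1,0,0,0,0,0],[0.5,-0.1,0,0,0,0,0]]]'
python3 - <<'E'
from plant import env
s=env.state();print(s['position'],s['wrist_force'],s['ft_torque'])
E
```

```text
time_s: 20.87
position: [0.5331, 0.2865, 0.117]
ee_rot: [-2.921, 1.57, -2.838]
wrist_force: [-0.3, 0.3, -2.1]
width: 0.11
[0.53308238 0.28651699 0.11698794] [-0.26194348  0.27702532 -2.05325184] [ 0.05643482 -0.01245515  0.00628151]
```

```bash
python3 -m jog '[[[0.05,0,0,0,0,0,0],[0.1,0,0,0,0,0,0],[0.15,0,0,0,0,0,0],[0.2,0,0,0,0,0,0],[0.2,0,0,0,0,0,0]]]'
python3 - <<'E'
from plant import env
s=env.state();print(s['position'],s['wrist_force'],s['ft_torque'])
E
```

```text
time_s: 21.28
position: [0.5333, 0.2866, 0.1156]
ee_rot: [-1.2, 1.571, -1.117]
wrist_force: [-2.1, -1.7, 4.1]
width: 0.105
[0.53325256 0.28656447 0.11564371] [-2.13657791 -1.74119951  4.14261994] [-0.21659166  0.45293559  0.02520495]
```

```bash
python3 -m jog '[[[-0.05,0,0,0,0,0,0.05],[-0.05,0,0,0,0,0,0.12],[-0.05,0,0,0,0,0,0.2],[-0.05,0,0,0,0,0,0.3],[-0.05,0,0,0,0,0,0.4],[-0.05,0,0,0,0,0,0.5],[-0.05,0,0,0,0,0,0.5]]]' 20
python3 -m jog '[[[-1,0,0,0,0,0,0.5],[-2.5,0,0,0,0,0,0.5],[-5,0,0,0,0,0,0.5],[-8,0,0,0,0,0,0.5],[-11,0,0,0,0,0,0.5],[-14,0,0,0,0,0,0.5],[-16,0,0,0,0,0,0.5],[-16,0,0,0,0,0,0.5],[-16,0,0,0,0,0,0.5]]]'
python3 - <<'E'
from h import *
from plant import env
print(env.state()['position'])
c=env.get_calibration('wrist');im=env.camera('wrist');cv2.imwrite('pics/t.png',im)
hsv=cv2.cvtColor(im,cv2.COLOR_BGR2HSV)
rect(c,(hsv[...,1]>150)&(hsv[...,2]>90)&(hsv[...,0]<16)&(hsv[...,1]<255),.153,'h')
im=env.camera('side');cv2.imwrite('pics/t2.png',im[60:360,150:470].repeat(2,0).repeat(2,1))
im=env.camera('top');cv2.imwrite('pics/t3.png',im)
E
```

```text
time_s: 21.87
position: [0.5333, 0.2866, 0.1157]
ee_rot: [1.205, 1.571, 1.288]
wrist_force: [0.3, 0.4, 0.1]
width: 0.502
time_s: 22.62
position: [0.5341, 0.2872, 0.2782]
ee_rot: [0.358, 1.567, 0.441]
wrist_force: [-0.5, 0.0, -0.6]
width: 0.502
[0.53406555 0.28715399 0.27818506]
h center 529.5 286.7 size 56.7 8.5 ang 4.5 bbox (313, 160, 10, 61)
```

View pics/t.png

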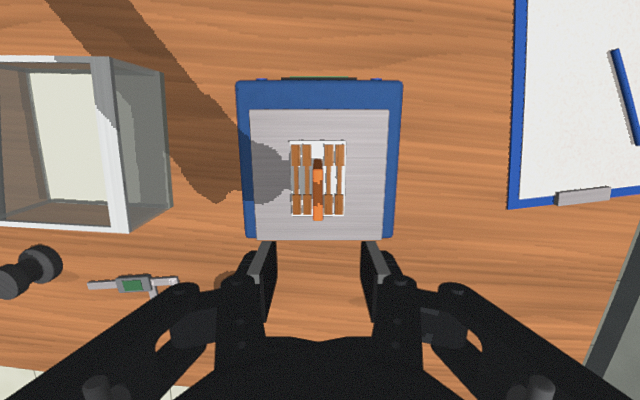

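View pics/t2.png

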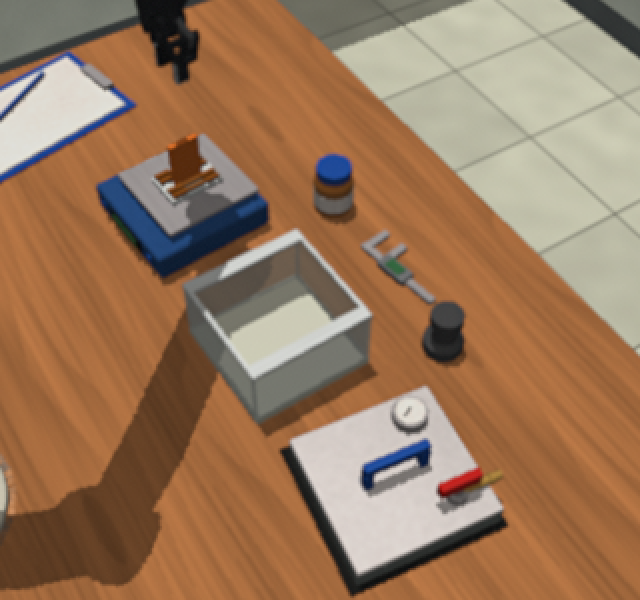

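View pics/t3.png

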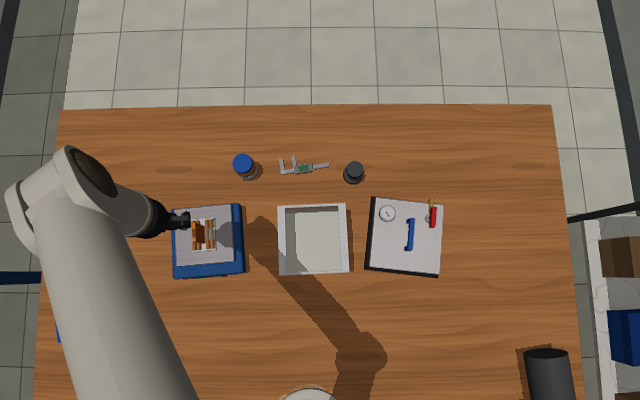

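Run:
```python
from h import *
from plant import env
c=env.get_calibration('top');im=cv2.imread('pics/t3.png').astype(int);b,g,r=im[...,0],im[...,1],im[...,2]
rect(c,box((r>g+90)&(r>b+90)&(g<60),415,195,445,235),.086,'tap')
rect(c,box(b>r+50,395,205,425,260),.089,'handle')
im=cv2.imread('pics/t.png');cw=env.get_calibration('wrist')
print('pan corners',plane(cw,[[251,110],[389,109],[255,240],[384,238]],.068).round(3).tolist())
print('plate corners',plane(cw,[[290,141],[344,141],[291,216],[343,215]],.076).round(3).tolist())
env.job_done()
```

```text
tap center 573.3 -351.7 size 12.6 54.5 ang 82.1 bbox (431, 207, 6, 20)
handle center 526.0 -282.0 size 19.1 89.3 ang 82.7 bbox (405, 218, 10, 33)
pan corners [[0.459, 0.204, 0.068], [0.445, 0.359, 0.068], [0.616, 0.213, 0.068], [0.6, 0.375, 0.068]]
plate corners [[0.49, 0.251, 0.076], [0.485, 0.311, 0.076], [0.578, 0.257, 0.076], [0.571, 0.319, 0.076]]
the job is handed in; nothing more can be done
```

The job is done and handed in at about 23 s of the 64 s allowed.

- **Tap:** I turned it counter-clockwise to its stop and left it open. In the last top picture the wing's angle is within about 1° of the lid handle's.
- **Lid:** It stands handle up on the black mat. A wrist-camera check after I set it down put its centre within about 1 mm of the mat's centre, measured earlier from the other cameras.
- **Carrier:** It was lifted out upright and set on the pan with a net contact force of about 6 N. The last pictures show it standing with all four test bars on it. The last wrist picture puts its centre within about 3 mm of the pan's centre.
- **Rest of the scene:** The jar, jaw and caliper look unmoved in the last top picture, and the gripper is clear of everything.

**Disagreements:**
- The cameras differed by 2 to 4 mm in y throughout, so I averaged them.
- The final top-view check put the lid handle's centre about 3.5 mm from the earlier wrist value in y. Part of that is the handle's side face showing in the mask.
- Gripping the tap and the handles gave upward forces of 5 to 7 N. I took these to come from the pads swinging forward, not from a collision. For the first tap grip I could not rule out a fingertip touching the nozzle, so I raised the tool 5 mm before turning the tap.

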